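# Hand-test the yellow limit switch on the lehr loading track

### The arm

A 6-joint arm with a two-finger parallel gripper is mounted at the origin on the work surface. World frame = base frame: x ahead of the robot, y to its left, z up, the work surface at z = 0. Lengths are in m, angles in rad, forces in N, time in s.
With the tool pointing down it reaches from about 0.35 to 0.975 m from the base axis. Payload 17.4 kg.
Tool frame: the origin (TCP) lies on the centre line of the jaws, within the pads' length; the fingertips stand 17 mm ahead of it and the grasp point (between the pads) lies 2 mm behind it; z points along the fingers, y is the line along which they close (so a half turn about z gives the same grasp; the last joint's range is limited). The gripper opens to 85 mm and grips with 20 to 120 N. Pads are 22 mm wide; open, the fingers measure 114 mm over their backs; the gripper's body (76 mm by 85 mm) begins 54 mm behind the grasp point. The pads swing forward as they close: fully open they stand 13 mm farther back than shut.
Start: joints at [-1.229, 0.116, 1.442, -0, 1.584, -0.038], TCP at [0.25, -0.627, 0.248] pointing down, gripper open.
Joint ranges: [-2.83, 2.83], [-0.83, 2.19], [0.07, 2.5], [-1.14, 4.28], [0.01, 3], [-2.97, 2.97]. Speed limits (rad/s): [1.89, 1.89, 2.22, 3.14, 3.14, 3.14].

### API

Orientations are given as a unit quaternion [w, x, y, z].
In Python, from plant import * gives the robot as it stands.
- The arm moves only by the tool apply_moves, never from a script. Its argument "series" is a list of rows, each an object with "claw": the closure in counts, from 0 (fully open) to 255 (shut); "delta_pos": the shift along the world's x, y, z in mm, a list of three; "rot": the turn, a rotation vector about the world's x, y, z in degrees, a list of three. In form: [{"claw": claw, "delta_pos": [x, y, z], "rot": [wx, wy, wz]}, ...]. A call has 1 to 8 rows; each row is the pose to reach, as a shift and turn from the pose commanded when the call began; what a row does not reach only later rows make up. A row lasts 1/10 s, in which the tool goes at most 50 mm and 8.59 degrees, less where a joint would pass 70% of its speed; a pose out of reach is approached as far as the arm can. A call with a gripper value outside its range is refused whole. The fingers move at their own pace and stop on an object; "grip_force" is the grip in N (left out, the last holds). Time passes only in rows, so rows that repeat a pose let the fingers close. It gives the time, the measured TCP pose, the force, the opening and the grip force at its end, in the units of the state.
- read_state(): the state, without advancing time (a new reading comes with each control period).
- get_image(name): name is "side" or "top"; returns (picture, depth): 420x560x3 uint8, blue, green, red; 420x560 float32, m along the optical axis (not along the pixel's ray), 0 where there is no reading.
- camera_params(name): a dict with "fovy" (degrees; the focal length in pixels is half the picture's height over the tangent of half this angle, whatever the lens; pixels are square), "cx", "cy" (the principal point, pixels), "camera_from_world" (4x4, takes a point from world to camera coordinates). Camera axes: x right, y down, z forward; pixel columns grow to the right and rows downward; lengths in m; the calibration is good to about 2 mm. A picture is of the moment at which its call begins. camera_params takes no time and is no camera call.
- job_done(): hands the job in; it is judged then, once.
The state is a dict: "clock": time; "qpos": joint angles; "qvel": joint speeds; "joint_torque": joint torques, N m; "position": TCP position; "ee_rot": TCP orientation; "ft_force": force on the tool from outside, world axes, zero at the start; "torque": the same for the moment, N m; "gripper_width": finger opening in m; "gripper_force": force on a finger pad.
Only numpy, scipy, OpenCV 4.12 (cv2) and the standard library are available. Lean on these libraries where they do the work, as an engineer would, in place of code of your own. Each camera call takes 0.05 s, during which the arm holds its last target. There are 200 camera calls.

### The job

Before the first glass goes into the annealing lehr, test the yellow limit switch on the loading track by hand: push its upright roller lever over sideways, along the track to either side, until it clicks at about 30 degrees from upright, then back away and let it spring upright again. Leave the blue switch's lever alone and do not disturb the amber glass globe in the tray.

Things in the scene. Friction and masses are not known exactly. Their poses are not given: they have to be found in the camera images.
- yellow_roller (a point): Centre of the white roller (diameter 22, width 14 mm) atop the upright lever of the yellow switch, the one to test. It is 145 mm above the bench, 40 above the top of the fixed yellow housing (34 x 40 mm) and 55 above the hinge. At rest: x = hinge axis, level, from housing to tray side; y = level, along the track, the way the lever swings (+y or -y); z = up. 60 mm is free on both sides along y.
- yellow_lever (a joint): Angle of the yellow switch's lever (rad): 0 upright, positive leaning to the roller's +y, negative to -y. Clicks at 0.42 rad either side (roller then 22 mm aside); stops at 1.1 either side. Either side will do. A spring (0.5 N m/rad, about 4 N at the roller at the click) rights it when let go.
- blue_roller (a point): Centre of the roller of the other switch, which must be left alone: same make, size and axes but a blue housing, at the other end of the same track, 240 to 360 mm from the yellow one.
- globe: Open-necked amber glass globe, diameter 120, height 114 mm, loose in the steel tray on the rails between the switches; origin at the centre of its underside, 54 mm above the bench, 130 mm or more from each roller. The tray's red trip plate (12 x 30 mm, top 135 mm above the bench) stands between the rollers, in line with them. A paddle and a wooden mould lie well outside the track.

How it is judged:
On the way:
1. the yellow switch's lever is pushed over past its click, 0.42 rad to either side, for 0.1 s ((value of joint yellow_lever above 0.42 rad or value of joint yellow_lever below -0.42 rad)), for 0.1 s.
At the end, for the whole second after the job is handed in: The yellow lever, once clicked, is back upright within 0.12 rad (7 degrees); the blue switch's roller is within 12 mm and the globe within 20 mm of where they started, and the globe stands upright within 0.17 rad (10 degrees) (value of joint yellow_lever between -0.12 and 0.12 rad and distance of blue_roller from where it was at the start of the episode below 0.012 m and distance of globe from where it was at the start of the episode below 0.02 m and angle between globe's own z axis and vertical below 0.17 rad); the robot touches nothing.
It fails at once if the blue switch's roller is pushed more than 12 mm from its place (distance of blue_roller from where it was at the start of the episode above 0.012 m).
It fails at once if the glass globe is shifted more than 20 mm or tipped more than 0.17 rad (distance of globe from where it was at the start of the episode above 0.02 m or angle between globe's own z axis and vertical above 0.17 rad).
It also fails if it takes over 32 s, if anything falls off the work surface, if the arm or the gripper's body presses on something with over 40 N, if the wrist force passes 120 N, or if a joint passes its speed limit or range.

## Working session

There is one attempt and no reset: what is moved stays moved. The work goes in short steps, Python scripts to look and compute and a tool call to move; the robot and the scene stay as the last step left them, time stands still between calls to the robot, and variables do not carry over. Pictures are saved under pics/ and viewed, at most 10 in all, crops included, and the job is handed in when it is done.

Besides the shell and the picture viewer there is one more tool, called after "Emit:" in YAML: its name, and indented under it one key for each argument. apply_moves: Moves the arm, as the interface text tells. Its arguments: {"type":"object","properties":{"series":{"type":"array"},"grip_force":{"type":"number"}},"required":["series"]}

```bash
mkdir -p pics; cat > h.py <<'E'
from plant import *
import numpy as np, cv2
def shot(n):
    im,d=get_image(n); p=camera_params(n)
    np.savez(f'pics/{n}.npz',im=im,d=d); return im,d,p
def unproj(p,u,v,z):
    f=210/np.tan(np.radians(p['fovy']/2))
    c=np.array([(u-p['cx'])/f*z,(v-p['cy'])/f*z,z,1]); return (np.linalg.inv(p['camera_from_world'])@c)[:3]
def cloud(p,d):
    f=210/np.tan(np.radians(p['fovy']/2)); v,u=np.mgrid[:420,:560]
    c=np.stack([(u-p['cx'])/f*d,(v-p['cy'])/f*d,d,np.ones_like(d)],-1)
    return (c@np.linalg.inv(p['camera_from_world']).T)[...,:3]
E
python3 - <<'E'
from h import *
for n in('top','side'):
    im,d,p=shot(n); cv2.imwrite(f'pics/{n}1.png',im)
    W=cloud(p,d); hsv=cv2.cvtColor(im,cv2.COLOR_BGR2HSV)
    print(n,np.linalg.inv(p['camera_from_world'])[:3,3].round(3))
    for c,lo,hi in(('yel',(22,130,90),(35,255,255)),('blue',(100,120,50),(125,255,255)),('red',(0,170,80),(6,255,255))):
        m=cv2.inRange(hsv,lo,hi); k,l,s,ce=cv2.connectedComponentsWithStats(m)
        for i in range(1,k):
            if s[i,4]>60:
                q=W[(l==i)&(d>0)]; print(c,s[i],ce[i].round(),np.median(q,0).round(3) if len(q) else None, np.percentile(q,98,axis=0).round(3) if len(q) else '')
print(read_state()['clock'])
E
```

```text
top [0.52  0.015 0.882]
yel [152 192  65  15 806] [184. 199.] [0.656 0.191 0.051] [0.667 0.247 0.053]
yel [151 247  66  15 849] [183. 254.] [0.555 0.192 0.051] [0.567 0.248 0.053]
yel [151 297  24  21 412] [163. 307.] [0.467 0.214 0.106] [0.482 0.232 0.108]
blue [340 291  26  21 458] [352. 301.] [ 0.468 -0.099  0.105] [ 0.483 -0.081  0.108]
red [251 285  19   8 129] [260. 288.] [0.495 0.052 0.136] [0.5   0.066 0.138]
side [0.169 0.556 0.688]
yel [281 191  31  24 252] [296. 202.] [ 0.657 -0.123  0.05 ] [ 0.666 -0.085  0.053]
yel [315 211  41  36 425] [334. 227.] [ 0.557 -0.108  0.05 ] [ 0.567 -0.055  0.053]
yel [164 278  36  26 239] [181. 291.] [0.656 0.178 0.051] [0.665 0.206 0.053]
yel [209 317  26  20 183] [223. 326.] [0.557 0.188 0.05 ] [0.566 0.205 0.053]
yel [239 333  35  30 507] [256. 347.] [0.465 0.217 0.105] [0.481 0.235 0.107]
blue [364 219  28  30 553] [377. 233.] [ 0.464 -0.086  0.102] [ 0.482 -0.078  0.107]
blue [360 246  20  28 412] [369. 260.] [ 0.465 -0.08   0.044] [ 0.481 -0.078  0.071]
red [303 249  19  47 332] [309. 269.] [0.493 0.068 0.119] [0.499 0.07  0.137]
0.1
```

View pics/top1.png

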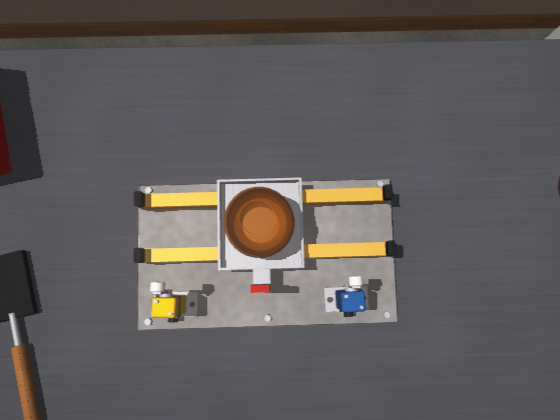

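View pics/side1.png

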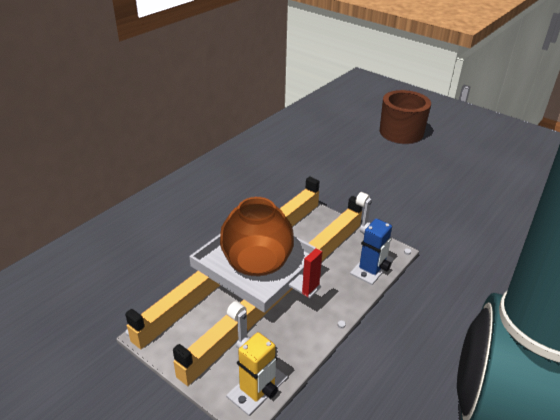

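The top view shows the yellow roller near (157,287), the blue near (355,282) and the globe at (260,222). In the side view the yellow roller is near (237,312). The track runs along world y, so I'll push from the outer (+y) side toward -y.

```bash
python3 - <<'E'
from h import *
for n in('top','side'):
    z=np.load(f'pics/{n}.npz'); im,d=z['im'],z['d']; W=cloud(camera_params(n),d)
    hsv=cv2.cvtColor(im,cv2.COLOR_BGR2HSV)
    m=(d>0)&(W[...,2]>.135)&(W[...,2]<.165)&(hsv[...,1]<60)&(W[...,0]>.44)&(W[...,0]<.54)
    for s in (W[...,1]>.15)&(W[...,1]<.3),(W[...,1]<-.03)&(W[...,1]>-.2):
        q=W[m&s]; print(n,len(q),q.min(0).round(3),q.max(0).round(3),np.median(q,0).round(3))
s=read_state(); print(s['position'],s['ee_rot'],s['clock'])
E
```

```text
top 171 [0.488 0.202 0.135] [0.509 0.223 0.16 ] [0.501 0.211 0.154]
top 164 [ 0.49 -0.11  0.14] [ 0.51  -0.088  0.159] [ 0.501 -0.098  0.154]
side 295 [0.486 0.204 0.135] [0.509 0.226 0.158] [0.496 0.218 0.151]
side 182 [ 0.488 -0.107  0.136] [ 0.511 -0.085  0.159] [ 0.498 -0.093  0.149]
[ 0.25017971 -0.6267576   0.24763329] [-4.98441856e-04  9.82020150e-01  1.88775447e-01 -8.20926373e-05] 0.1
```

Emit:
apply_moves:
  series:
    - {"claw": 255,"delta_pos": [0,0,50],"rot": [0,0,0]}
    - {"claw": 255,"delta_pos": [0,0,100],"rot": [0,0,0]}
    - {"claw": 255,"delta_pos": [20,40,120],"rot": [0,0,0]}
    - {"claw": 255,"delta_pos": [50,80,120],"rot": [0,0,0]}
    - {"claw": 255,"delta_pos": [80,120,120],"rot": [0,0,0]}
    - {"claw": 255,"delta_pos": [110,160,120],"rot": [0,0,0]}
    - {"claw": 255,"delta_pos": [140,200,120],"rot": [0,0,0]}
    - {"claw": 255,"delta_pos": [170,240,120],"rot": [0,0,0]}

```text
clock: 0.9
position: [0.421, -0.3851, 0.3681]
ee_rot: [-0.0, 0.982, 0.189, -0.0]
ft_force: [0.6, -0.9, 0.1]
gripper_width: 0.0
gripper_force: 0.0
```

Emit:
apply_moves:
  series:
    - {"claw": 255,"delta_pos": [10,45,0],"rot": [0,0,-4]}
    - {"claw": 255,"delta_pos": [20,90,0],"rot": [0,0,-8]}
    - {"claw": 255,"delta_pos": [30,135,0],"rot": [0,0,-12]}
    - {"claw": 255,"delta_pos": [40,180,0],"rot": [0,0,-16]}
    - {"claw": 255,"delta_pos": [50,225,0],"rot": [0,0,-20]}
    - {"claw": 255,"delta_pos": [60,270,0],"rot": [0,0,-22]}
    - {"claw": 255,"delta_pos": [70,315,0],"rot": [0,0,-22]}
    - {"claw": 255,"delta_pos": [77,360,0],"rot": [0,0,-22]}

```text
clock: 1.7
position: [0.4972, -0.025, 0.3681]
ee_rot: [-0.0, 1.0, -0.002, -0.0]
ft_force: [0.5, -0.5, -0.9]
gripper_width: -0.0001
gripper_force: 0.0
```

Emit:
apply_moves:
  series:
    - {"claw": 255,"delta_pos": [0,45,0],"rot": [0,0,0]}
    - {"claw": 255,"delta_pos": [0,90,0],"rot": [0,0,0]}
    - {"claw": 255,"delta_pos": [0,135,0],"rot": [0,0,0]}
    - {"claw": 255,"delta_pos": [0,180,0],"rot": [0,0,0]}
    - {"claw": 255,"delta_pos": [0,225,0],"rot": [0,0,0]}
    - {"claw": 255,"delta_pos": [0,270,0],"rot": [0,0,0]}
    - {"claw": 255,"delta_pos": [0,300,0],"rot": [0,0,0]}
    - {"claw": 255,"delta_pos": [0,300,0],"rot": [0,0,0]}

```text
clock: 2.5
position: [0.4967, 0.2762, 0.3672]
ee_rot: [0.0, 1.0, -0.0, -0.001]
ft_force: [-0.2, -1.2, 0.1]
gripper_width: -0.0001
gripper_force: 0.0
```

Emit:
apply_moves:
  series:
    - {"claw": 255,"delta_pos": [2,0,-45],"rot": [0,0,0]}
    - {"claw": 255,"delta_pos": [2,0,-90],"rot": [0,0,0]}
    - {"claw": 255,"delta_pos": [2,0,-135],"rot": [0,0,0]}
    - {"claw": 255,"delta_pos": [2,0,-180],"rot": [0,0,0]}
    - {"claw": 255,"delta_pos": [2,0,-210],"rot": [0,0,0]}
    - {"claw": 255,"delta_pos": [2,0,-225],"rot": [0,0,0]}
    - {"claw": 255,"delta_pos": [2,0,-225],"rot": [0,0,0]}

```text
clock: 3.2
position: [0.4987, 0.2724, 0.1417]
ee_rot: [0.001, 1.0, -0.002, -0.001]
ft_force: [0.4, 0.3, 0.3]
gripper_width: -0.0
gripper_force: 0.0
```

```bash
python3 - <<'E'
from h import *
im,d,p=shot('side'); cv2.imwrite('pics/side2.png',cv2.resize(im[200:400,120:400],None,fx=2.5,fy=2.5))
s=read_state();print(s['position'],s['ft_force'])
E
```

```text
[0.49939227 0.27285919 0.14378632] [-1.21126948  0.05391329  1.07364   ]
```

View pics/side2.png

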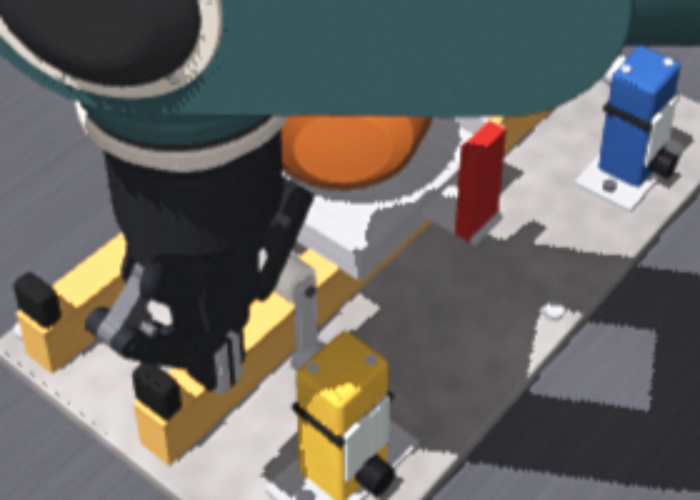

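The fingers stand clear on the +y side of the roller at (297,275) in the crop. The knuckle links jut out along y, so I'll lift, turn a quarter and push with the narrow side.

```bash
python3 -c "
from plant import *
print(read_state()['qpos'])"
```

```text
[ 4.55253753e-01 -6.67355789e-02  1.79854141e+00 -3.55182291e-05
  1.41004123e+00  2.03052289e+00]
```

Emit:
apply_moves:
  series:
    - {"claw": 255,"delta_pos": [0,0,40],"rot": [0,0,0]}
    - {"claw": 255,"delta_pos": [0,0,60],"rot": [0,0,8]}
    - {"claw": 255,"delta_pos": [0,0,60],"rot": [0,0,16]}
    - {"claw": 255,"delta_pos": [0,0,60],"rot": [0,0,24]}
    - {"claw": 255,"delta_pos": [0,0,60],"rot": [0,0,32]}
    - {"claw": 255,"delta_pos": [0,0,60],"rot": [0,0,40]}
    - {"claw": 255,"delta_pos": [0,0,60],"rot": [0,0,48]}
    - {"claw": 255,"delta_pos": [0,0,60],"rot": [0,0,56]}

```text
clock: 4.05
position: [0.4999, 0.2733, 0.2061]
ee_rot: [0.0, 0.883, 0.47, 0.002]
ft_force: [-0.5, -0.5, 0.1]
gripper_width: -0.0001
gripper_force: 0.0
```

Emit:
apply_moves:
  series:
    - {"claw": 255,"delta_pos": [0,0,0],"rot": [0,0,8]}
    - {"claw": 255,"delta_pos": [0,0,0],"rot": [0,0,16]}
    - {"claw": 255,"delta_pos": [0,0,0],"rot": [0,0,24]}
    - {"claw": 255,"delta_pos": [0,0,0],"rot": [0,0,34]}
    - {"claw": 255,"delta_pos": [0,0,-30],"rot": [0,0,34]}
    - {"claw": 255,"delta_pos": [0,0,-50],"rot": [0,0,34]}
    - {"claw": 255,"delta_pos": [0,0,-60],"rot": [0,0,34]}
    - {"claw": 255,"delta_pos": [0,0,-60],"rot": [0,0,34]}

```text
clock: 4.85
position: [0.4994, 0.2731, 0.1438]
ee_rot: [0.0, 0.709, 0.706, 0.0]
ft_force: [0.2, 0.3, 0.1]
gripper_width: 0.0002
gripper_force: 0.0
```

Emit:
apply_moves:
  series:
    - {"claw": 255,"delta_pos": [0,-10,0],"rot": [0,0,0]}
    - {"claw": 255,"delta_pos": [0,-20,0],"rot": [0,0,0]}
    - {"claw": 255,"delta_pos": [0,-28,0],"rot": [0,0,0]}
    - {"claw": 255,"delta_pos": [0,-36,0],"rot": [0,0,0]}
    - {"claw": 255,"delta_pos": [0,-42,0],"rot": [0,0,0]}
    - {"claw": 255,"delta_pos": [0,-46,0],"rot": [0,0,0]}
    - {"claw": 255,"delta_pos": [0,-50,0],"rot": [0,0,0]}

```text
clock: 5.55
position: [0.4993, 0.2229, 0.1435]
ee_rot: [-0.0, 0.709, 0.706, 0.0]
ft_force: [-0.8, 2.5, 1.2]
gripper_width: -0.0001
gripper_force: 1.3
```

Contact is confirmed (2.5 N in y). I'll push on to about 30 mm of roller travel.

Emit:
apply_moves:
  series:
    - {"claw": 255,"delta_pos": [0,-5,0],"rot": [0,0,0]}
    - {"claw": 255,"delta_pos": [0,-10,0],"rot": [0,0,0]}
    - {"claw": 255,"delta_pos": [0,-15,0],"rot": [0,0,0]}
    - {"claw": 255,"delta_pos": [0,-18,0],"rot": [0,0,0]}
    - {"claw": 255,"delta_pos": [0,-18,0],"rot": [0,0,0]}
    - {"claw": 255,"delta_pos": [0,-18,0],"rot": [0,0,0]}

```text
clock: 6.15
position: [0.4993, 0.2054, 0.1433]
ee_rot: [-0.0, 0.709, 0.706, 0.0]
ft_force: [0.5, 7.5, 0.0]
gripper_width: 0.0003
gripper_force: 2.9
```

```bash
python3 - <<'E'
from h import *
im,d,p=shot('side'); cv2.imwrite('pics/side3.png',cv2.resize(im[200:400,120:400],None,fx=2.5,fy=2.5))
s=read_state();print(s['position'],s['ft_force'])
E
```

```text
[0.49930106 0.20541717 0.14331738] [0.59811663 6.92975334 0.82900355]
```

View pics/side3.png

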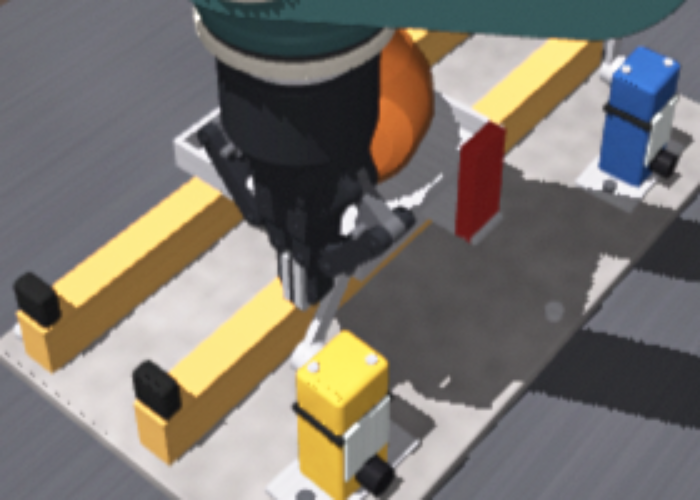

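The lever (from about (305,355) to (335,300) in the crop) leans clearly to -y. About 7 N, with the 4 N click force as reference, puts it well past the click. Now I'll back off, rise and check.

Emit:
apply_moves:
  series:
    - {"claw": 255,"delta_pos": [0,8,0],"rot": [0,0,0]}
    - {"claw": 255,"delta_pos": [0,16,0],"rot": [0,0,0]}
    - {"claw": 255,"delta_pos": [0,24,0],"rot": [0,0,0]}
    - {"claw": 255,"delta_pos": [0,32,0],"rot": [0,0,0]}
    - {"claw": 255,"delta_pos": [0,42,0],"rot": [0,0,0]}
    - {"claw": 255,"delta_pos": [0,55,0],"rot": [0,0,0]}
    - {"claw": 255,"delta_pos": [0,75,0],"rot": [0,0,0]}
    - {"claw": 255,"delta_pos": [0,80,0],"rot": [0,0,0]}

```text
clock: 7.0
position: [0.4991, 0.2869, 0.1431]
ee_rot: [-0.0, 0.708, 0.706, -0.0]
ft_force: [-1.1, 0.3, 1.4]
gripper_width: 0.0002
gripper_force: 0.0
```

Emit:
apply_moves:
  series:
    - {"claw": 255,"delta_pos": [0,0,40],"rot": [0,0,0]}
    - {"claw": 255,"delta_pos": [0,0,80],"rot": [0,0,0]}
    - {"claw": 255,"delta_pos": [0,0,120],"rot": [0,0,0]}
    - {"claw": 255,"delta_pos": [0,0,140],"rot": [0,0,0]}
    - {"claw": 255,"delta_pos": [0,0,140],"rot": [0,0,0]}
    - {"claw": 255,"delta_pos": [0,0,140],"rot": [0,0,0]}

```text
clock: 7.6
position: [0.4992, 0.2851, 0.2828]
ee_rot: [0.0, 0.709, 0.706, -0.0]
ft_force: [0.1, -0.8, -0.5]
gripper_width: 0.0002
gripper_force: 0.0
```

```bash
python3 - <<'E'
from h import *
im,d,p=shot('side'); cv2.imwrite('pics/side4.png',im)
W=cloud(p,d); hsv=cv2.cvtColor(im,cv2.COLOR_BGR2HSV)
m=(d>0)&(W[...,2]>.135)&(W[...,2]<.165)&(hsv[...,1]<60)&(W[...,0]>.44)&(W[...,0]<.54)
for s in (W[...,1]>.15)&(W[...,1]<.3),(W[...,1]<-.03)&(W[...,1]>-.2):
    q=W[m&s]; print(len(q),q.min(0).round(3),q.max(0).round(3),np.median(q,0).round(3))
s=read_state();print(s['position'],s['ft_force'],s['clock'])
E
```

```text
292 [0.486 0.204 0.135] [0.509 0.225 0.158] [0.495 0.217 0.151]
179 [ 0.488 -0.106  0.135] [ 0.51  -0.086  0.158] [ 0.498 -0.093  0.149]
[0.49901748 0.28502209 0.28200611] [-0.16436574  0.18715371 -0.35132978] 7.65
```

View pics/side4.png

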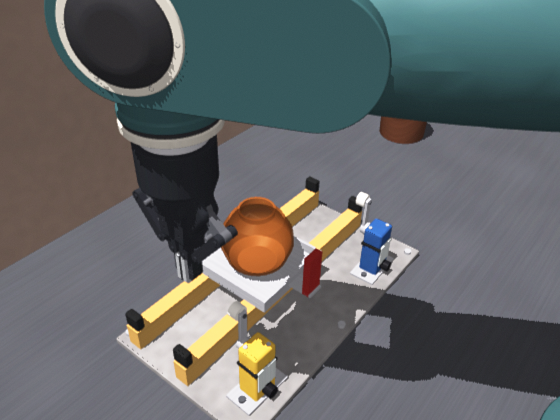

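The yellow roller is back upright at (238,311). The blue roller at (362,200) and the globe at (258,238) have not moved, and the arm is clear.

```bash
python3 -c "
from plant import *
print(job_done())"
```

```text
the job is handed in; nothing more can be done
None
```

I pushed the yellow lever over to -y, by force reading and picture well past its click, and it sprang back upright; the blue switch and globe showed no movement, and I handed the job in at about 7.7 s, with no verdict returned.

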